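Nest the clay cutters back into their dishes

ROBOT

A 6-joint arm with a two-finger parallel gripper is mounted at the origin on the work surface. World frame = base frame: x ahead of the robot, y to its left, z up, the work surface at z = 0. Lengths are in mm, angles in rad, forces in N, time in s.
With the tool pointing down it reaches from about 350 to 800 mm from the base axis. Payload 7.3 kg.
Tool frame: the origin (TCP) lies at the very end of the fingers, on their centre line; the grasp point (between the pads) lies 19 mm behind it (arm.grip_depth is the distance from the TCP to the grasp point, in mm); z points along the fingers, y is the line along which they close (so a half turn about z gives the same grasp; the last joint's range is limited). The gripper opens to 85 mm and grips with 20 to 120 N. Pads are 22 mm wide; open, the fingers measure 114 mm over their backs; the gripper's body (76 mm by 85 mm) begins 54 mm behind the grasp point. The pads swing forward as they close: fully open they stand 13 mm farther back than shut.
Start: joints at [-1.318, 0.342, 1.524, -0, 1.275, -0.146], TCP at [203.888, -483.812, 231.322] pointing down, gripper open.
Joint ranges: [-2.53, 2.53], [-0.77, 2.02], [0.04, 2.7], [-1, 4.14], [0.28, 2.66], [-3.11, 3.11]. Speed limits (rad/s): [2.57, 2.57, 3.14, 3.14, 3.14, 3.14].

INTERFACE

Orientations are given as a 3x3 rotation matrix whose columns are the frame's x, y, z axes.
In Python, from workcell import arm, vision, sign_off, finder gives the robot as it stands. The module is installed in compiled form; this text tells all that it offers.
- The arm moves only by the tool apply_moves, never from a script. Its argument "moves" is a list of rows, each a list of 7 numbers: the shift along the tool's x, y, z in cm, then the turn, a rotation vector about the tool's x, y, z in rad, then the finger opening in cm, from 0 to 8.54. A call has 1 to 20 rows; each row shifts and turns the commanded pose from where the row before left it, along the tool's axes as they then stand; what a row does not reach is not made up. A row lasts 1/10 s, in which the tool goes at most 50 mm and 8.59 degrees, less where a joint would pass 70% of its speed; a pose out of reach is approached as far as the arm can. A call with a gripper value outside its range is refused whole. The fingers move at their own pace and stop on an object; "force" is the grip in N (left out, the last holds). Time passes only in rows, so rows that do not move let the fingers close. It gives the time, the measured TCP pose, the force, the opening and the grip force at its end, in the units of the state.
- arm.read_state(): the state, without advancing time (a new reading comes with each control period).
- vision.grab_frame(name): name is "side" or "top"; returns a dict with "frame" (480x640x3 uint8, blue, green, red), "range_z" (480x640 float32, mm along the optical axis (not along the pixel's ray), 0 where there is no reading), "intrinsics" (3x3 intrinsics, pixels), "distortion" ([k1, k2, p1, p2, k3] as OpenCV has them; the pictures are not rectified), "T" (4x4, takes a point from camera to world coordinates). Camera axes: x right, y up, looking along -z (the intrinsics and any distortion apply to the point x, -y, -z); pixel columns grow to the right and rows downward; lengths in mm; the calibration is good to about 2 mm. A picture is of the moment at which its call begins.
- sign_off(): hands the job in; it is judged then, once.
Trained networks look in a picture, given as the dict that the camera call returned (one of the last four; its "shot" number tells which), for a name from the list of things; names that differ only in an ending like _2 or _b are one class to them, and where a whole thing is asked for, a point or a joint stands for the part that bears it (a point fixed in the world has none). Each returns a list of dicts, best first, with "confidence" (0 to 1); they miss things now and then, are a little off and sometimes report something else, mostly with a low value. They report only what shows in the picture. A call takes as long as a camera call. They do not tell look-alikes from the thing itself.
- finder.spot_in(picture, name): "at" ([row, column] in pixels, amid what is visible of it).
The state is a dict: "time": time; "joint_positions": joint angles; "qvel": joint speeds; "joint_torque": joint torques, N m; "tcp_pos": TCP position; "orientation": TCP orientation; "contact_force": force on the tool from outside, world axes, zero at the start; "moment": the same for the moment, N m; "gripper_width": finger opening in mm; "gripper_force": force on a finger pad.
Only numpy, scipy, OpenCV 4.12 (cv2) and the standard library are available. Lean on these libraries where they do the work, as an engineer would, in place of code of your own. Each camera call takes 0.05 s, during which the arm holds its last target. There are 200 camera calls.

TASK

Put the clay cutters away: nest the three round ones in the round dish and the two square ones in the square dish, in each dish the smallest first and then the next bigger one over it. Each cutter must end up standing flat on the floor of its dish, handle up. Leave the bottle, the mug and the paddle where they are.

Things in the scene. Friction and masses are not known exactly. Their poses are not given: they have to be found in the camera images.
- round_small: Round steel clay cutter, 52 mm across: hoop 24 mm high, wall 2 mm, open below and above, standing edge down. Flat strap handle over its middle, along its x axis: 14 mm wide (y), 5 mm thick, upper face 46 mm above the origin (pinch from above, across y). Smallest round one. About 60 g. Origin: centre of hoop's lower edge, z up.
- round_medium: Round steel clay cutter, 75 mm across: hoop 24 mm high, wall 2 mm, open below and above, standing edge down. Flat strap handle over its middle, along its x axis: 14 mm wide (y), 5 mm thick, upper face 61 mm above the origin (pinch from above, across y). Nested, its strap clears the smaller one's by 10 mm: fingertips must stay above that. About 90 g. Origin: centre of hoop's lower edge, z up.
- round_large: Round steel clay cutter, 98 mm across: hoop 24 mm high, wall 2 mm, open below and above, standing edge down. Flat strap handle over its middle, along its x axis: 14 mm wide (y), 5 mm thick, upper face 76 mm above the origin (pinch from above, across y). Nested, its strap clears the smaller one's by 10 mm: fingertips must stay above that. About 125 g. Origin: centre of hoop's lower edge, z up.
- square_small: Square steel clay cutter, 50 mm side: hoop 24 mm high, wall 2 mm, open below and above, standing edge down. Flat strap handle over its middle, along its x axis: 14 mm wide (y), 5 mm thick, upper face 46 mm above the origin (pinch from above, across y). Smaller square one. About 60 g. Origin: centre of hoop's lower edge, z up.
- square_large: Square steel clay cutter, 76 mm side: hoop 24 mm high, wall 2 mm, open below and above, standing edge down. Flat strap handle over its middle, along its x axis: 14 mm wide (y), 5 mm thick, upper face 61 mm above the origin (pinch from above, across y). Nested, its strap clears the smaller one's by 10 mm: fingertips must stay above that. About 100 g. Origin: centre of hoop's lower edge, z up.
- round_dish: Shallow round blue-glazed dish, 136 mm across its rim and 16 mm high, fixed to the table; flat inner floor about 122 mm across, 5 mm above the origin. Origin: centre of its underside; z up.
- square_dish: Shallow square blue-glazed dish, 110 mm outside and 100 mm inside, 16 mm high, fixed to the table; flat inner floor 5 mm above the origin. Origin: centre of its underside; x and y axes run along its sides, z up.
- slip_bottle: White squeeze bottle, 58 mm across and 165 mm tall, standing at the left of the work; not part of the job. Origin: centre of its underside.
- mug: White mug, 76 mm across (its handle reaches further) and 85 mm tall, standing at the far left; not part of the job. Origin: centre of its underside.
- paddle: Flat wooden clay paddle, 265 mm long, 62 mm wide, 14 mm thick, lying at the right; not part of the job. Origin: on its underside, on the midline, 35 mm from the blade's handle end; x along it towards the blade.
Not all that is in view belongs to the job. What is shaped like the round_dish but green or orange is not meant.

How it is judged:
By the outcome, as a careful person would: the job done as asked, in the order asked, and still so for the second after the job is handed in, with the robot touching nothing.
It also fails if it takes over 120 s, if anything falls off the work surface, if the arm or the gripper's body presses on something with over 40 N, if the wrist force passes 120 N, or if a joint passes its speed limit or range.

## Working session

There is one attempt and no reset: what is moved stays moved. The work goes in short steps, Python scripts to look and compute and a tool call to move; the robot and the scene stay as the last step left them, time stands still between calls to the robot, and variables do not carry over. Pictures are saved under pics/ and viewed, at most 14 in all, crops included, and the job is handed in when it is done.

Besides the shell and the picture viewer there is one more tool, called after ">>>" as name(argument=value, ...), one argument or row to a line, values as JSON. apply_moves: Moves the arm, as the interface text tells. Its arguments: {"type":"object","properties":{"moves":{"type":"array"},"force":{"type":"number"}},"required":["moves"]}

```bash
mkdir -p pics
cat > h.py <<'E'
import numpy as np, cv2, pickle
from workcell import arm, vision, sign_off, finder
def pts(p):
    """world xyz for every pixel"""
    z=p["range_z"]; h,w=z.shape
    uv=np.stack(np.meshgrid(np.arange(w),np.arange(h)),-1).reshape(-1,1,2).astype(np.float64)
    n=cv2.undistortPoints(uv,np.array(p["intrinsics"],float),np.array(p["distortion"],float)).reshape(h,w,2)
    c=np.stack([n[...,0]*z,-n[...,1]*z,-z,np.ones_like(z)],-1)
    X=(c@np.array(p["T"]).T)[...,:3]; X[z==0]=np.nan
    return X
E
python3 - <<'E'
from h import *
for n in ("top","side"):
    p=vision.grab_frame(n); cv2.imwrite(f"pics/{n}0.png",p["frame"]); X=pts(p); np.save(f"{n}0.npy",X)
    print(n,np.array(p["T"]).round(2).tolist(),p["intrinsics"][0][0])
    for t in "round_small round_medium round_large square_small square_large round_dish square_dish slip_bottle mug paddle".split():
        print(t,[(np.round(d["at"]).tolist(),round(d["confidence"],2),X[int(d["at"][0]),int(d["at"][1])].round().tolist()) for d in finder.spot_in(p,t)[:4]])
print(arm.read_state())
E
```

```text
top [[0.03, 0.99, -0.1, 421.31], [-1.0, 0.02, -0.02, -20.68], [-0.02, 0.1, 1.0, 1773.2], [0.0, 0.0, 0.0, 1.0]] 563.2173795818799
round_small []
round_medium [([230.0, 394.0], 0.75, [646.0, -193.0, 2.0])]
round_large [([292.0, 419.0], 0.62, [448.0, -263.0, 80.0])]
square_small [([284.0, 234.0], 0.45, [463.0, 306.0, -4.0])]
square_large [([231.0, 334.0], 0.75, [631.0, -4.0, 63.0])]
round_dish [([192.0, 218.0], 0.86, [753.0, 372.0, 3.0]), ([224.0, 273.0], 0.64, [657.0, 191.0, 3.0]), ([168.0, 305.0], 0.6, [836.0, 94.0, 8.0])]
square_dish [([289.0, 360.0], 0.79, [457.0, -89.0, 4.0])]
slip_bottle [([307.0, 170.0], 0.77, [384.0, 471.0, 119.0]), ([232.0, 333.0], 0.65, [625.0, -4.0, 60.0])]
mug [([248.0, 190.0], 0.69, [573.0, 452.0, 8.0])]
paddle [([267.0, 482.0], 0.84, [532.0, -474.0, 13.0])]
side [[1.0, -0.01, -0.01, 561.85], [0.0, 0.76, -0.65, -941.33], [0.02, 0.65, 0.76, 1109.05], [0.0, 0.0, 0.0, 1.0]] 589.1579892066062
round_small [([211.0, 264.0], 0.6, [445.0, 101.0, 9.0])]
round_medium [([300.0, 334.0], 0.92, [616.0, -213.0, 62.0]), ([234.0, 338.0], 0.37, [627.0, -25.0, 63.0])]
round_l
[... 694 characters left out ...]
vel': array([-7.48706923e-04,  7.42731400e-05, -8.32673077e-04, -4.26099238e-04,
        7.95421920e-04,  1.62367494e-03]), 'joint_torque': array([ 5.74053302e-04, -4.33571577e+01, -2.46273619e+01, -2.13029466e-04,
        2.69050279e-04, -2.09518504e-06]), 'tcp_pos': array([ 203.87024691, -483.81455962,  231.31581163]), 'orientation': array([[ 9.21518665e-01,  3.88334070e-01,  1.24028538e-05],
       [ 3.88334069e-01, -9.21518661e-01, -8.89033823e-05],
       [-2.30947510e-05,  8.67425769e-05, -9.99999996e-01]]), 'contact_force': array([ 0.02180542, -0.45909452,  0.3226085 ]), 'moment': array([ 0.02412824,  0.02027434, -0.01455753]), 'gripper_force': 0.0, 'gripper_width': 85.23153456115054}
```

Run:
```python
import cv2
a=cv2.imread("pics/top0.png")[130:400,130:530]; cv2.imwrite("pics/top0c.png",cv2.resize(a,(800,540),interpolation=cv2.INTER_CUBIC))
a=cv2.imread("pics/side0.png")[80:380,200:500]; cv2.imwrite("pics/side0c.png",cv2.resize(a,(600,600),interpolation=cv2.INTER_CUBIC))
```

```text
(no output)
```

View pics/top0c.png

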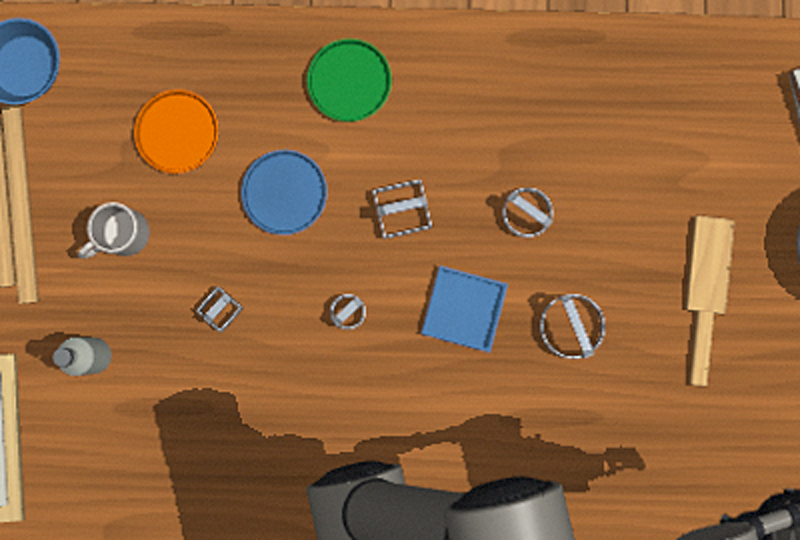

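View pics/side0c.png

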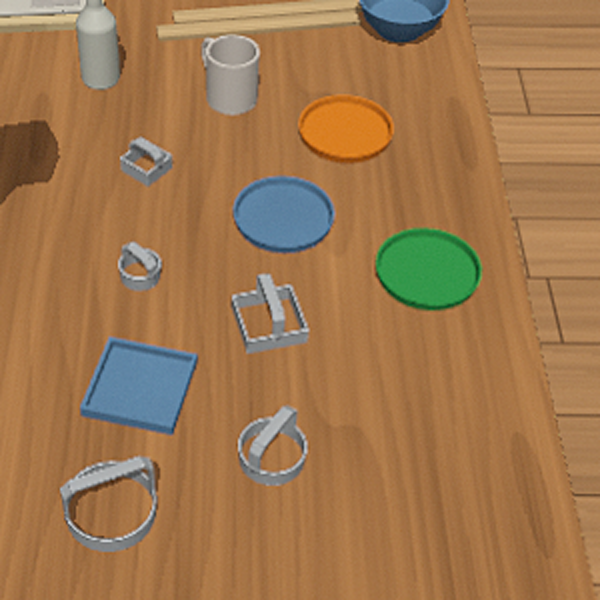

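The top crop shows blue, orange and green dishes at crop px (283,192), (175,131) and (348,80). The round_dish is the shallow blue one, full-frame row 226, col 271. The deep blue bowl at crop (22,62) has the wrong shape. The square dish is at crop (463,308). The round cutters (small, medium, large) are at (347,311), (527,212) and (573,325), and the square ones at (218,308) small and (402,208) large.

Next I measure the straps and dishes.

```bash
cat > m.py <<'E'
from h import *
import sys
C={"round_small":(447,98,46),"round_medium":(625,-205,61),"round_large":(450,-270,76),"square_small":(463,308,46),"square_large":(630,-8,61)}
D={"round_dish":(655,193),"square_dish":(460,-90)}
def strap(X,c,r=62,z0=0):
    m=(np.hypot(X[...,0]-c[0],X[...,1]-c[1])<r)&(abs(X[...,2]-z0-c[2])<7)
    P=X[m][:,:2]
    if len(P)<8: return None
    (cx,cy),(w,h),a=cv2.minAreaRect(P.astype(np.float32))
    q=P-P.mean(0); u,s,v=np.linalg.svd(q,full_matrices=False)
    d=v[0]; t=q@d; n=q@v[1]
    mid=P.mean(0)+d*(np.percentile(t,2)+np.percentile(t,98))/2
    return mid.round(1).tolist(),np.degrees(np.arctan2(d[1],d[0])).round(1)%180,np.ptp(t).round(),np.ptp(n).round(),len(P),X[m][:,2].mean().round(1)
def hoop(X,c,r):
    m=(np.hypot(X[...,0]-c[0],X[...,1]-c[1])<r)&(X[...,2]>13)&(X[...,2]<32)
    P=X[m][:,:2].astype(np.float32)
    return cv2.minAreaRect(P)
def blue(p,X,c):
    f=cv2.cvtColor(p["frame"],cv2.COLOR_BGR2HSV)
    m=(abs(f[...,0].astype(int)-107)<12)&(f[...,1]>90)&(np.hypot(X[...,0]-c[0],X[...,1]-c[1])<95)
    return cv2.minAreaRect(X[m][:,:2].astype(np.float32)), X[m].mean(0).round(1), m.sum()
E
python3 - <<'E'
from m import *
for n in ("top","side"):
    p=vision.grab_frame(n); X=pts(p)
    for k,c in C.items(): print(n,k,strap(X,c,40 if 'small' in k else 62),np.round(np.hstack(hoop(X,c,70)),1) )
    for k,c in D.items(): print(n,k,blue(p,X,c))
E
```

```text
top round_small ([460.2, 84.2], np.float64(133.2), np.float64(41.0), np.float64(13.0), 54, np.float64(46.6)) [456.7  84.9  53.2  63.5  59.3]
top round_medium ([623.1, -194.7], np.float64(55.599999999999994), np.float64(74.0), np.float64(15.0), 103, np.float64(60.4)) [ 623.  -195.5   77.8   73.1   89. ]
top round_large ([446.7, -264.3], np.float64(22.69999999999999), np.float64(95.0), np.float64(15.0), 136, np.float64(76.2)) [ 447.5 -272.1   96.1  108.     0.6]
top square_small ([459.3, 285.6], np.float64(143.3), np.float64(48.0), np.float64(15.0), 55, np.float64(45.3)) [447.8 292.5  55.7  83.6  54.9]
top square_large ([624.3, 2.7], np.float64(104.1), np.float64(75.0), np.float64(14.0), 95, np.float64(61.2)) [6.155e+02 2.000e-01 9.550e+01 7.760e+01 1.440e+01]
top round_dish (((647.164794921875, 190.81820678710938), (131.16522216796875, 131.22459411621094), 2.377102851867676), array([647.4, 191.9,   6.3]), np.int64(1372))
top square_dish (((469.7413330078125, -97.73143005371094), (108.38880920410156, 108.9350814819336), 76.19690704345703), array([469.5, -97.9,   7. ]), np.int64(1215))

[... 372 characters left out ...]
0), np.float64(19.0), 280, np.float64(74.3)) [ 447.8 -266.4   99.9   94.6   82.1]
side square_small ([458.5, 284.9], np.float64(142.3), np.float64(42.0), np.float64(18.0), 60, np.float64(44.8)) [459.3 284.3  55.7  56.8  46.5]
side square_large ([622.7, -1.0], np.float64(104.7), np.float64(72.0), np.float64(15.0), 124, np.float64(59.5)) [622.3   3.3  77.6  84.2  14.2]
side round_dish (((645.77294921875, 190.34849548339844), (131.1092071533203, 137.7407684326172), 4.416889190673828), array([646.2, 194.6,   5.1]), np.int64(1451))
side square_dish (((469.2960205078125, -98.02311706542969), (116.42216491699219, 111.28092193603516), 76.91630554199219), array([468.9, -97.1,   6.2]), np.int64(1886))
```

```bash
cat > g.py <<'E'
from h import *
import sys
def go(x,y,z,yaw):
    s=arm.read_state(); R=s["orientation"]; p=s["tcp_pos"]
    cur=np.degrees(np.arctan2(R[1,0],R[0,0])); turn=np.radians((cur-yaw+90)%180-90)
    a=np.radians(cur-np.degrees(turn)); Rt=np.array([[np.cos(a),np.sin(a),0],[np.sin(a),-np.cos(a),0],[0,0,-1]])
    d=Rt.T@(np.array([x,y,z])-p)/10
    print("t",round(s["time"],1),"yaw",cur.round(1),"tcp",p.round(1),"tilt",R[:,2].round(3),"w",round(s["gripper_width"],1),"gf",round(s["gripper_force"],1),"| turn z",turn.round(3),"then cm",d.round(2))
if __name__=="__main__": go(*map(float,sys.argv[1:]))
E
python3 - <<'E'
from m import *
for n in ("top","side"):
    X=np.load(n+"0.npy")
    for k,c in {"round_small":(459.5,81,46),"square_small":(459,285,46)}.items(): print(n,k,strap(X,c,45))
E
python3 g.py 459 285 110 143
```

```text
top round_small ([461.0, 83.7], np.float64(135.9), np.float64(50.0), np.float64(13.0), 60, np.float64(44.3))
top square_small ([459.7, 285.0], np.float64(141.1), np.float64(48.0), np.float64(14.0), 61, np.float64(45.7))
side round_small ([460.4, 80.5], np.float64(132.1), np.float64(42.0), np.float64(18.0), 70, np.float64(44.4))
side square_small ([458.9, 284.1], np.float64(138.3), np.float64(40.0), np.float64(18.0), 61, np.float64(45.0))
t 1.2 yaw 22.8 tcp [ 203.9 -483.8  231.3] tilt [ 0. -0. -1.] w 85.0 gf 0.0 | turn z 1.045 then cm [-25.89 -76.75  12.13]
```

```bash
python3 g.py 460.5 82 110 134
```

```text
t 1.2 yaw 22.8 tcp [ 203.9 -483.8  231.3] tilt [ 0. -0. -1.] w 85.0 gf 0.0 | turn z 1.202 then cm [-22.88 -57.76  12.13]
```

>>> apply_moves(
  moves=[
    [0,0,0,0,0,0.1336,4],
    [0,0,0,0,0,0.1336,4],
    [0,0,0,0,0,0.1336,4],
    [0,0,0,0,0,0.1336,4],
    [0,0,0,0,0,0.1336,4],
    [0,0,0,0,0,0.1336,4],
    [0,0,0,0,0,0.1336,4],
    [0,0,0,0,0,0.1336,4],
    [0,0,0,0,0,0.1336,4],
    [-1.6,-4,0.5,0,0,0,4],
    [-1.6,-4,0.5,0,0,0,4],
    [-1.6,-4,0.5,0,0,0,4],
    [-1.6,-4,0.5,0,0,0,4],
    [-1.6,-4,0.5,0,0,0,4],
    [-1.6,-4,0.5,0,0,0,4],
    [-1.6,-4,0.5,0,0,0,4],
    [-1.6,-4,0.5,0,0,0,4],
    [-1.6,-4,0.5,0,0,0,4],
    [-1.6,-4,0.5,0,0,0,4],
    [0,0,0,0,0,0,4],
  ],
  force=40,
)

```text
time: 3.2
tcp_pos: [381.6, -86.8, 180.9]
orientation: [[0.699, -0.716, -0.0], [-0.716, -0.699, 0.001], [-0.001, -0.001, -1.0]]
contact_force: [-0.2, 0.2, 0.5]
gripper_width: 40.0
gripper_force: 0.0
```

```bash
python3 g.py 460.5 82 38 134
```

```text
t 3.2 yaw -45.7 tcp [381.6 -86.8 180.9] tilt [-0.     0.001 -1.   ] w 40.0 gf 0.0 | turn z 0.005 then cm [ -6.66 -17.4   14.29]
```

>>> apply_moves(
  moves=[
    [-1.33,-3.48,0.86,0,0,0,4],
    [-1.33,-3.48,0.86,0,0,0,4],
    [-1.33,-3.48,0.86,0,0,0,4],
    [-1.33,-3.48,0.86,0,0,0,4],
    [-1.33,-3.48,0.86,0,0,0,4],
    [0,0,2.5,0,0,0,4],
    [0,0,2.5,0,0,0,4],
    [0,0,2,0,0,0,4],
    [0,0,1.5,0,0,0,4],
    [0,0,1,0,0,0,4],
    [0,0,0.5,0,0,0,4],
    [0,0,0,0,0,0,4],
    [0,0,0,0,0,0,0.8],
    [0,0,0,0,0,0,0.8],
    [0,0,0,0,0,0,0.8],
    [0,0,0,0,0,0,0.8],
    [0,0,0,0,0,0,0.8],
  ],
)

```text
time: 4.9
tcp_pos: [460.7, 77.7, 38.9]
orientation: [[0.694, -0.72, 0.002], [-0.72, -0.694, -0.0], [0.002, -0.002, -1.0]]
contact_force: [1.2, 0.4, 4.8]
gripper_width: 12.8
gripper_force: 39.5
```

```bash
python3 g.py 646.5 190.8 120 134
```

```text
t 4.9 yaw -46.0 tcp [460.7  77.7  38.9] tilt [ 0.002 -0.    -1.   ] w 12.8 gf 39.5 | turn z -0.001 then cm [  4.77 -21.22  -8.11]
```

>>> apply_moves(
  moves=[
    [0,0,-1,0,0,0,0.8],
    [0,0,-2,0,0,0,0.8],
    [0,0,-2.5,0,0,0,0.8],
    [0,0,-2.5,0,0,0,0.8],
    [0.72,-3.03,0,0,0,0,0.8],
    [0.72,-3.03,0,0,0,0,0.8],
    [0.72,-3.03,0,0,0,0,0.8],
    [0.72,-3.03,0,0,0,0,0.8],
    [0.72,-3.03,0,0,0,0,0.8],
    [0.72,-3.03,0,0,0,0,0.8],
    [0.72,-3.03,0,0,0,0,0.8],
    [0,0,0,0,0,0,0.8],
    [0,0,0,0,0,0,0.8],
  ],
)

```text
time: 6.2
tcp_pos: [646.6, 188.5, 117.5]
orientation: [[0.695, -0.719, -0.003], [-0.719, -0.695, -0.001], [-0.001, 0.002, -1.0]]
contact_force: [-0.3, 0.2, -2.5]
gripper_width: 12.4
gripper_force: 39.2
```

```bash
python3 g.py 648.5 188.7 45 134
python3 - <<'E'
from m import *
for n in ("top","side"):
    X=pts(vision.grab_frame(n)); p=arm.read_state()["tcp_pos"]
    m=(np.hypot(X[...,0]-p[0],X[...,1]-p[1])<45)&(X[...,2]>p[2]-45)&(X[...,2]<p[2]-8)
    Q=X[m]; print(n,len(Q),cv2.minAreaRect(Q[:,:2].astype(np.float32)),Q[:,2].min(),Q.mean(0).round(1))
E
```

```text
t 6.2 yaw -46.0 tcp [646.6 188.5 117.5] tilt [-0.003 -0.001 -1.   ] w 12.4 gf 39.2 | turn z -0.0 then cm [ 0.12 -0.15  7.25]
top 11 ((620.6470947265625, 189.9347686767578), (3.1865975856781006, 23.084524154663086), 0.44809389114379883) 97.0921156614977 [620.8 189.7 104.4]
side 191 ((641.6309814453125, 188.05560302734375), (52.15991973876953, 52.92320251464844), 73.69538116455078) 76.13407756764423 [641.5 181.3  93.3]
```

>>> apply_moves(
  moves=[
    [0.13,-0.28,1.5,0,0,0,0.8],
    [0,0,2,0,0,0,0.8],
    [0,0,1.7,0,0,0,0.8],
    [0,0,1.1,0,0,0,0.8],
    [0,0,0.5,0,0,0,0.8],
    [0,0,0.3,0,0,0,0.8],
    [0,0,0.2,0,0,0,0.8],
    [0,0,0,0,0,0,0.8],
    [0,0,0,0,0,0,0.8],
  ],
)

```text
time: 7.2
tcp_pos: [650.8, 189.6, 45.9]
orientation: [[0.694, -0.72, 0.001], [-0.72, -0.694, 0.0], [0.001, -0.001, -1.0]]
contact_force: [0.5, 0.3, -0.8]
gripper_width: 12.5
gripper_force: 39.2
```

>>> apply_moves(
  moves=[
    [0,0,0.15,0,0,0,0.8],
    [0,0,0,0,0,0,0.8],
    [0,0,0,0,0,0,1.8],
    [0,0,0,0,0,0,3],
    [0,0,0,0,0,0,4],
    [0,0,0,0,0,0,4],
    [0,0,-1,0,0,0,4],
    [0,0,-2,0,0,0,4],
    [0,0,-2.5,0,0,0,4],
    [0,0,-2.5,0,0,0,4],
  ],
)

```text
time: 8.2
tcp_pos: [650.4, 189.6, 125.3]
orientation: [[0.694, -0.72, 0.0], [-0.72, -0.694, -0.0], [0.0, 0.0, -1.0]]
contact_force: [0.2, 0.5, 0.3]
gripper_width: 39.9
gripper_force: 0.0
```

```bash
python3 g.py 622.2 -194.6 120 55.3
```

```text
t 8.2 yaw -46.0 tcp [650.4 189.6 125.3] tilt [ 0. -0. -1.] w 39.9 gf 0.0 | turn z 1.373 then cm [ 33.19 -19.55   0.53]
```

>>> apply_moves(
  moves=[
    [0,0,0,0,0,-0.1473,4],
    [0,0,0,0,0,-0.1473,4],
    [0,0,0,0,0,-0.1473,4],
    [0,0,0,0,0,-0.1473,4],
    [0,0,0,0,0,-0.1473,4],
    [0,0,0,0,0,-0.1473,4],
    [0,0,0,0,0,-0.1473,4],
    [0,0,0,0,0,-0.1473,4],
    [0,0,0,0,0,-0.1473,4],
    [0,0,0,0,0,-0.1473,4],
    [0,0,0,0,0,-0.1473,4],
    [0,0,0,0,0,-0.1473,4],
    [-3.7,2.17,0,0,0,0,4],
    [-3.7,2.17,0,0,0,0,4],
    [-3.7,2.17,0,0,0,0,4],
    [-3.7,2.17,0,0,0,0,4],
    [-3.7,2.17,0,0,0,0,4],
    [-3.7,2.17,0,0,0,0,4],
    [-3.7,2.17,0,0,0,0,4],
    [-3.7,2.17,0,0,0,0,4],
  ],
)

```text
time: 10.2
tcp_pos: [624.1, -154.3, 124.9]
orientation: [[0.57, 0.821, 0.001], [0.821, -0.57, -0.0], [0.0, 0.001, -1.0]]
contact_force: [-0.1, 0.4, -0.3]
gripper_width: 40.3
gripper_force: 0.0
```

```bash
cat > g.py <<'E'
from h import *
import sys
def go(x,y,z,yaw):
    s=arm.read_state(); R=s["orientation"]; p=s["tcp_pos"]
    cur=np.degrees(np.arctan2(R[1,0],R[0,0]))
    q1=np.degrees(np.arctan2(y,x))
    c=[yaw+180*k for k in range(-3,4) if abs(q1-(yaw+180*k)+90)<165]
    yw=min(c,key=lambda a:abs(a-cur)); turn=np.radians(cur-yw)
    a=np.radians(yw); Rt=np.array([[np.cos(a),np.sin(a),0],[np.sin(a),-np.cos(a),0],[0,0,-1]])
    d=Rt.T@(np.array([x,y,z])-p)/10
    print("t",round(s["time"],1),"yaw",cur.round(1),"->",yw,"tcp",p.round(1),"tilt",R[:,2].round(3),"w",round(s["gripper_width"],1),"gf",round(s["gripper_force"],1),"q6",s["joint_positions"][5].round(2),"| turn z",turn.round(3),"then cm",d.round(2))
if __name__=="__main__": go(*map(float,sys.argv[1:]))
E
python3 g.py 622.2 -194.6 53 55.3
python3 - <<'E'
from m import *
for n in ("top","side"):
    p=vision.grab_frame(n); X=pts(p)
    print(n,strap(X,(648,190,51),45),hoop(X-[0,0,5],(648,190),45),blue(p,X,D["round_dish"]))
    cv2.imwrite(f"pics/{n}1.png",cv2.resize(p["frame"][160:300,200:440],(800,467)))
E
```

```text
t 10.2 yaw 55.2 -> 55.3 tcp [ 624.1 -154.3  124.9] tilt [ 0.001 -0.    -1.   ] w 40.3 gf 0.0 q6 0.25 | turn z -0.001 then cm [-3.42  2.13  7.19]
top ([651.1, 195.1], np.float64(134.3), np.float64(48.0), np.float64(16.0), 61, np.float64(49.9)) ((651.928466796875, 193.515380859375), (53.33854675292969, 50.23407745361328), 40.45346450805664) (((646.8406982421875, 190.4687042236328), (131.82655334472656, 131.03363037109375), 26.92972755432129), array([646.1, 190.6,   6.5]), np.int64(1197))
side None ((0.0, 0.0), (0.0, 0.0), 0.0) (((646.2144165039062, 181.03863525390625), (130.69297790527344, 46.835975646972656), 3.0865190029144287), array([626.7, 184.2,   8.6]), np.int64(64))
```

View pics/side1.png

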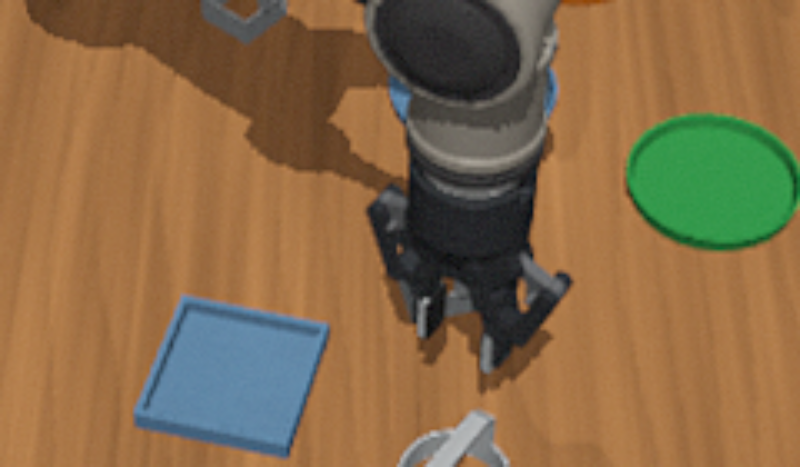

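>>> apply_moves(
  moves=[
    [-1.71,1.06,1,0,0,0,4],
    [-1.71,1.07,1,0,0,0,4],
    [0,0,1.5,0,0,0,4],
    [0,0,0,0,0,0,4],
    [0,0,0,0,0,0,4],
  ],
)

```text
time: 10.8
tcp_pos: [622.0, -192.6, 88.1]
orientation: [[0.57, 0.822, -0.001], [0.822, -0.57, 0.001], [-0.0, -0.001, -1.0]]
contact_force: [0.8, -0.2, 0.4]
gripper_width: 39.9
gripper_force: 0.0
```

```bash
python3 g.py 622.2 -194.6 53 55.3
```

```text
t 10.8 yaw 55.3 -> 55.3 tcp [ 622.  -192.6   88.1] tilt [-0.001  0.001 -1.   ] w 39.9 gf 0.0 q6 0.19 | turn z -0.001 then cm [-0.16  0.13  3.51]
```

Straight on: down, grip, lift.

>>> apply_moves(
  moves=[
    [-0.16,0.13,1.5,0,0,0,4],
    [0,0,1.2,0,0,0,4],
    [0,0,0.8,0,0,0,4],
    [0,0,0,0,0,0,4],
    [0,0,0,0,0,0,0.8],
    [0,0,0,0,0,0,0.8],
    [0,0,0,0,0,0,0.8],
    [0,0,0,0,0,0,0.8],
    [0,0,0,0,0,0,0.8],
  ],
)

```text
time: 11.7
tcp_pos: [622.6, -194.9, 54.2]
orientation: [[0.57, 0.821, 0.001], [0.821, -0.57, -0.0], [0.0, 0.001, -1.0]]
contact_force: [0.2, 0.4, 1.9]
gripper_width: 12.5
gripper_force: 40.6
```

```bash
python3 g.py 649.5 192.5 150 55.3
```

```text
t 11.7 yaw 55.2 -> 55.3 tcp [ 622.6 -194.9   54.2] tilt [ 0.001 -0.    -1.   ] w 12.5 gf 40.6 q6 0.19 | turn z -0.001 then cm [ 33.38 -19.84  -9.58]
```

>>> apply_moves(
  moves=[
    [0,0,-1,0,0,0,0.8],
    [0,0,-2.5,0,0,0,0.8],
    [0,0,-3,0,0,0,0.8],
    [0,0,-3,0,0,0,0.8],
    [3.34,-1.98,0,0,0,0,0.8],
    [3.34,-1.98,0,0,0,0,0.8],
    [3.34,-1.98,0,0,0,0,0.8],
    [3.34,-1.98,0,0,0,0,0.8],
    [3.34,-1.98,0,0,0,0,0.8],
    [3.34,-1.98,0,0,0,0,0.8],
    [3.34,-1.98,0,0,0,0,0.8],
    [3.34,-1.98,0,0,0,0,0.8],
    [3.34,-1.98,0,0,0,0,0.8],
    [3.34,-1.98,0,0,0,0,0.8],
    [0,0,0,0,0,0,0.8],
    [0,0,0,0,0,0,0.8],
  ],
)

```text
time: 13.3
tcp_pos: [650.0, 193.2, 149.0]
orientation: [[0.569, 0.823, 0.0], [0.823, -0.569, -0.001], [-0.0, 0.0, -1.0]]
contact_force: [0.4, -0.8, -0.6]
gripper_width: 12.6
gripper_force: 40.3
```

```bash
cat > held.py <<'E'
from m import *
p=arm.read_state()["tcp_pos"]; b=float(__import__("sys").argv[1]) # base of cutter below tcp
for n in ("top","side"):
    pic=vision.grab_frame(n); X=pts(pic)
    m=(np.hypot(X[...,0]-p[0],X[...,1]-p[1])<65)&(X[...,2]>p[2]-b-6)&(X[...,2]<p[2]-b+28)
    Q=X[m]; r=cv2.minAreaRect(Q[:,:2].astype(np.float32)); print(n,len(Q),np.round(np.hstack(r),1),"off",(np.array(r[0])-p[:2]).round(1),"zmin",np.percentile(Q[:,2],[1,5]).round(1)-p[2])
cv2.imwrite("pics/held%d.png"%pic["shot"],cv2.resize(pic["frame"][100:300,200:440],(720,600)))
print("held",pic["shot"])
E
python3 g.py 649.5 192.5 59 55.3; python3 held.py 54
```

```text
t 13.3 yaw 55.3 -> 55.3 tcp [650.  193.2 149. ] tilt [ 0.    -0.001 -1.   ] w 12.6 gf 40.3 q6 0.78 | turn z 0.001 then cm [-0.09 -0.    9.  ]
top 21 [632.7 178.2  20.2  70.2  37.8] off [-17.3 -15. ] zmin [-52.02076368 -47.32076368]
side 369 [6.491e+02 1.920e+02 7.430e+01 8.170e+01 4.000e-01] off [-0.9 -1.3] zmin [-56.52076368 -52.72076368]
held 10
```

>>> apply_moves(
  moves=[
    [0,0,2,0,0,0,0.8],
    [0,0,2,0,0,0,0.8],
    [0,0,2,0,0,0,0.8],
    [0,0,1.2,0,0,0,0.8],
    [0,0,0.8,0,0,0,0.8],
    [0,0,0.5,0,0,0,0.8],
    [0,0,0.3,0,0,0,0.8],
    [0,0,0,0,0,0,0.8],
    [0,0,0,0,0,0,0.8],
  ],
)

```text
time: 14.3
tcp_pos: [650.6, 192.5, 61.5]
orientation: [[0.57, 0.822, 0.001], [0.822, -0.57, 0.0], [0.001, 0.001, -1.0]]
contact_force: [-0.3, -0.2, -0.9]
gripper_width: 12.5
gripper_force: 40.3
```

>>> apply_moves(
  moves=[
    [0,0,0.15,0,0,0,0.8],
    [0,0,0,0,0,0,0.8],
    [0,0,0,0,0,0,1.8],
    [0,0,0,0,0,0,3],
    [0,0,0,0,0,0,4],
    [0,0,0,0,0,0,4],
    [0,0,-1,0,0,0,4],
    [0,0,-2,0,0,0,4],
    [0,0,-2.5,0,0,0,4],
    [0,0,-2.5,0,0,0,4],
    [0,0,0,0,0,0,4],
  ],
)

```text
time: 15.4
tcp_pos: [652.5, 192.9, 144.6]
orientation: [[0.57, 0.822, 0.009], [0.822, -0.57, 0.001], [0.006, 0.006, -1.0]]
contact_force: [0.3, -0.4, -0.1]
gripper_width: 40.4
gripper_force: 0.0
```

```bash
python3 g.py 446.5 -265.5 130 23.3
```

```text
t 15.4 yaw 55.2 -> 23.3 tcp [652.5 192.9 144.6] tilt [ 0.009  0.001 -1.   ] w 40.4 gf 0.0 q6 0.78 | turn z 0.557 then cm [-37.05  33.95   1.46]
```

>>> apply_moves(
  moves=[
    [0,0,0,0,0,0.139,4],
    [0,0,0,0,0,0.139,4],
    [0,0,0,0,0,0.139,4],
    [0,0,0,0,0,0.14,4],
    [-3.09,2.83,0.12,0,0,0,4],
    [-3.09,2.83,0.12,0,0,0,4],
    [-3.09,2.83,0.12,0,0,0,4],
    [-3.09,2.83,0.12,0,0,0,4],
    [-3.09,2.83,0.12,0,0,0,4],
    [-3.09,2.83,0.12,0,0,0,4],
    [-3.09,2.83,0.12,0,0,0,4],
    [-3.09,2.83,0.12,0,0,0,4],
    [-3.09,2.83,0.12,0,0,0,4],
    [-3.09,2.83,0.12,0,0,0,4],
    [-3.09,2.83,0.12,0,0,0,4],
    [-3.09,2.83,0.12,0,0,0,4],
    [0,0,0,0,0,0,4],
    [0,0,0,0,0,0,4],
  ],
)

```text
time: 17.2
tcp_pos: [443.6, -266.7, 124.7]
orientation: [[0.919, 0.394, -0.0], [0.394, -0.919, 0.001], [-0.0, -0.001, -1.0]]
contact_force: [0.1, 1.0, -0.6]
gripper_width: 40.1
gripper_force: 0.0
```

```bash
python3 g.py 446.5 -265.5 68 23.3
python3 - <<'E'
from m import *
for n in ("top","side"):
    p=vision.grab_frame(n); X=pts(p)
    print(n,strap(X,(650,192,66),55),cv2.minAreaRect(X[(np.hypot(X[...,0]-650,X[...,1]-192)<60)&(X[...,2]>18)&(X[...,2]<35)][:,:2].astype(np.float32)))
    print(strap(X,C["round_large"]))
cv2.imwrite(f"pics/side2.png",cv2.resize(p["frame"][130:330,200:440],(720,600)))
E
```

```text
t 17.2 yaw 23.2 -> 23.3 tcp [ 443.6 -266.7  124.7] tilt [-0.     0.001 -1.   ] w 40.1 gf 0.0 q6 0.48 | turn z -0.002 then cm [0.31 0.   5.67]
top ([651.6, 192.6], np.float64(55.2), np.float64(74.0), np.float64(14.0), 95, np.float64(65.7)) ((657.3993530273438, 195.6319580078125), (97.81161499023438, 84.57341003417969), 25.439468383789062)
([445.4, -263.0], np.float64(22.30000000000001), np.float64(94.0), np.float64(11.0), 15, np.float64(75.8))
side ([648.2, 190.6], np.float64(55.400000000000006), np.float64(68.0), np.float64(17.0), 106, np.float64(64.0)) ((649.344970703125, 193.82464599609375), (84.17994689941406, 75.64520263671875), 70.37360382080078)
([446.1, -266.7], np.float64(23.0), np.float64(95.0), np.float64(19.0), 269, np.float64(74.4))
```

View pics/side2.png

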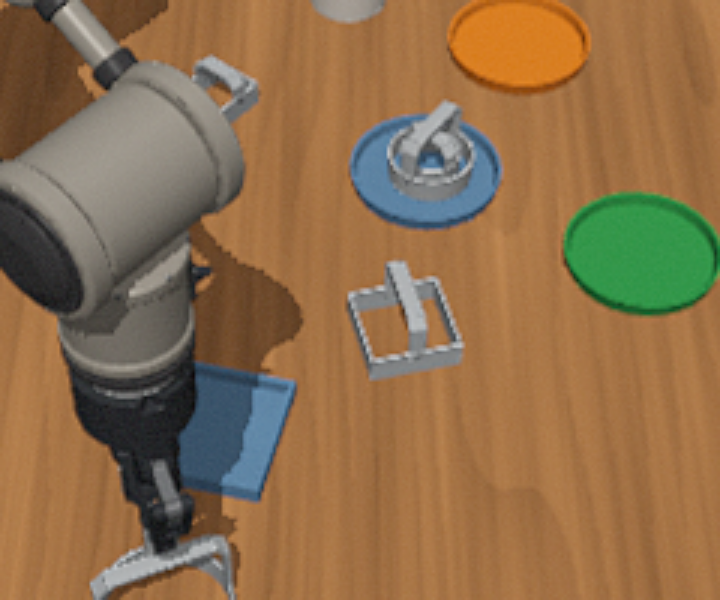

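The side view at (430,165) shows the medium cutter nested over the small one in the blue dish. Its strap is at z ≈ 66 mm, so it sits flat. Now the large one.

>>> apply_moves(
  moves=[
    [0.28,0,1.5,0,0,0,4],
    [0,0,2,0,0,0,4],
    [0,0,1.4,0,0,0,4],
    [0,0,0.8,0,0,0,4],
    [0,0,0,0,0,0,4],
    [0,0,0,0,0,0,0.8],
    [0,0,0,0,0,0,0.8],
    [0,0,0,0,0,0,0.8],
    [0,0,0,0,0,0,0.8],
    [0,0,0,0,0,0,0.8],
  ],
)

```text
time: 18.3
tcp_pos: [446.9, -264.9, 68.5]
orientation: [[0.918, 0.396, 0.001], [0.396, -0.918, -0.0], [0.001, 0.0, -1.0]]
contact_force: [-0.5, 4.8, 6.1]
gripper_width: 12.2
gripper_force: 40.7
```

```bash
python3 g.py 649 192 170 23.3
```

```text
t 18.3 yaw 23.3 -> 23.3 tcp [ 446.9 -264.9   68.5] tilt [ 0.001 -0.    -1.   ] w 12.2 gf 40.7 q6 0.48 | turn z 0.0 then cm [ 36.63 -33.97 -10.15]
```

>>> apply_moves(
  moves=[
    [0,0,-1.2,0,0,0,0.8],
    [0,0,-3,0,0,0,0.8],
    [0,0,-3,0,0,0,0.8],
    [0,0,-3,0,0,0,0.8],
    [2.82,-2.61,0,0,0,0,0.8],
    [2.82,-2.61,0,0,0,0,0.8],
    [2.82,-2.61,0,0,0,0,0.8],
    [2.82,-2.61,0,0,0,0,0.8],
    [2.82,-2.61,0,0,0,0,0.8],
    [2.82,-2.61,0,0,0,0,0.8],
    [2.82,-2.61,0,0,0,0,0.8],
    [2.82,-2.61,0,0,0,0,0.8],
    [2.82,-2.61,0,0,0,0,0.8],
    [2.82,-2.61,0,0,0,0,0.8],
    [2.82,-2.61,0,0,0,0,0.8],
    [2.82,-2.61,0,0,0,0,0.8],
    [2.82,-2.61,0,0,0,0,0.8],
    [0,0,0,0,0,0,0.8],
    [0,0,0,0,0,0,0.8],
  ],
)

```text
time: 20.2
tcp_pos: [649.0, 192.1, 169.7]
orientation: [[0.918, 0.397, -0.0], [0.397, -0.918, -0.001], [-0.001, 0.001, -1.0]]
contact_force: [0.0, 0.3, -0.9]
gripper_width: 12.0
gripper_force: 39.9
```

```bash
python3 g.py 649 192 74.5 23.3; python3 held.py 68
```

```text
t 20.2 yaw 23.4 -> 23.3 tcp [649.  192.1 169.7] tilt [-0.    -0.001 -1.   ] w 12.0 gf 39.9 q6 1.34 | turn z 0.002 then cm [-0.    0.01  9.52]
top 42 [631.9 181.5  53.7  98.1  26.6] off [-17.1 -10.6] zmin [-66.91513759 -62.21513759]
side 519 [647.2 190.8 107.4  96.2  89.4] off [-1.8 -1.3] zmin [-69.91513759 -67.91513759]
held 14
```

>>> apply_moves(
  moves=[
    [0,0,2,0,0,0,0.8],
    [0,0,2,0,0,0,0.8],
    [0,0,2,0,0,0,0.8],
    [0,0,1.5,0,0,0,0.8],
    [0,0,0.9,0,0,0,0.8],
    [0,0,0.5,0,0,0,0.8],
    [0,0,0.3,0,0,0,0.8],
    [0,0,0.2,0,0,0,0.8],
    [0,0,0,0,0,0,0.8],
    [0,0,0,0,0,0,0.8],
  ],
)

```text
time: 21.3
tcp_pos: [649.3, 191.7, 76.5]
orientation: [[0.918, 0.396, 0.001], [0.396, -0.918, 0.0], [0.001, 0.0, -1.0]]
contact_force: [0.0, 0.2, -0.9]
gripper_width: 12.3
gripper_force: 39.9
```

>>> apply_moves(
  moves=[
    [0,0,0.2,0,0,0,0.8],
    [0,0,0,0,0,0,0.8],
    [0,0,0,0,0,0,1.8],
    [0,0,0,0,0,0,3],
    [0,0,0,0,0,0,4],
    [0,0,0,0,0,0,4],
    [0,0,-1,0,0,0,4],
    [0,0,-2,0,0,0,4],
    [0,0,-2.5,0,0,0,4],
    [0,0,0,0,0,0,4],
  ],
)

```text
time: 22.3
tcp_pos: [651.4, 192.0, 133.8]
orientation: [[0.918, 0.396, 0.008], [0.396, -0.918, 0.001], [0.008, 0.002, -1.0]]
contact_force: [0.7, 0.6, 0.9]
gripper_width: 40.3
gripper_force: 0.0
```

```bash
python3 g.py 459 284.8 110 141.5
```

```text
t 22.3 yaw 23.3 -> -38.5 tcp [651.4 192.  133.8] tilt [ 0.008  0.001 -1.   ] w 40.3 gf 0.0 q6 1.34 | turn z 1.079 then cm [-20.83   4.71   2.38]
```

>>> apply_moves(
  moves=[
    [0,0,0,0,0,0.135,4],
    [0,0,0,0,0,0.135,4],
    [0,0,0,0,0,0.135,4],
    [0,0,0,0,0,0.135,4],
    [0,0,0,0,0,0.135,4],
    [0,0,0,0,0,0.135,4],
    [0,0,0,0,0,0.135,4],
    [0,0,0,0,0,0.135,4],
    [-3.47,0.785,0.4,0,0,0,4],
    [-3.47,0.785,0.4,0,0,0,4],
    [-3.47,0.785,0.4,0,0,0,4],
    [-3.47,0.785,0.4,0,0,0,4],
    [-3.47,0.785,0.4,0,0,0,4],
    [-3.47,0.785,0.4,0,0,0,4],
    [0,0,0,0,0,0,4],
    [0,0,0,0,0,0,4],
  ],
)

```text
time: 23.9
tcp_pos: [456.8, 284.9, 105.1]
orientation: [[0.783, -0.622, 0.001], [-0.622, -0.783, -0.0], [0.001, -0.0, -1.0]]
contact_force: [-0.1, 0.1, 0.5]
gripper_width: 40.0
gripper_force: 0.0
```

```bash
python3 g.py 459 284.8 38 141.5
python3 - <<'E'
from m import *
for n in ("top","side"):
    p=vision.grab_frame(n); X=pts(p)
    print(n,strap(X,(648,191,81),60),strap(X,(459,285,46),45))
cv2.imwrite(f"pics/side3.png",cv2.resize(p["frame"][130:330,200:440],(720,600)))
E
```

```text
t 23.9 yaw -38.5 -> -38.5 tcp [456.8 284.9 105.1] tilt [ 0.001 -0.    -1.   ] w 40.0 gf 0.0 q6 2.66 | turn z 0.0 then cm [ 0.18 -0.13  6.71]
top ([648.7, 190.2], np.float64(23.69999999999999), np.float64(96.0), np.float64(29.0), 129, np.float64(80.2)) None
side ([644.0, 187.7], np.float64(23.69999999999999), np.float64(94.0), np.float64(21.0), 149, np.float64(78.7)) ([459.3, 283.3], np.float64(140.1), np.float64(45.0), np.float64(23.0), 63, np.float64(44.8))
```

View pics/side3.png

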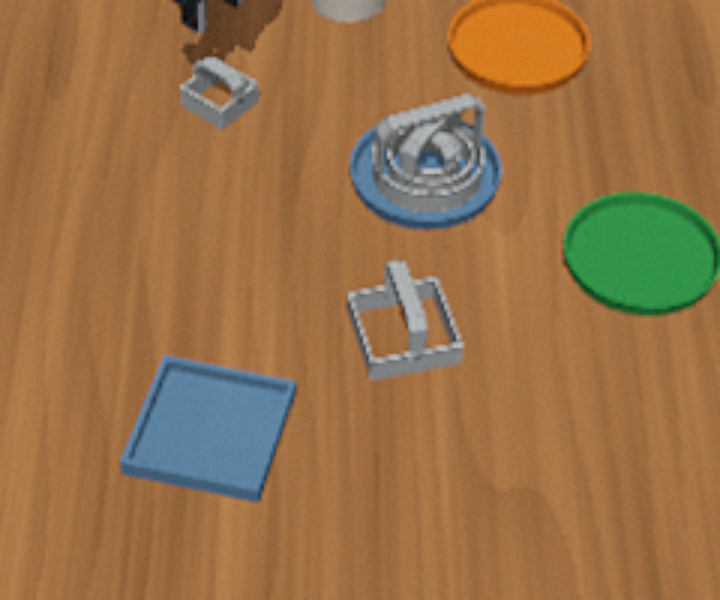

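The three round cutters are nested flat in the blue dish at (430,165). Next is the small square one at (220,90).

>>> apply_moves(
  moves=[
    [0.18,-0.13,2.2,0,0,0,4],
    [0,0,2.2,0,0,0,4],
    [0,0,1.5,0,0,0,4],
    [0,0,0.8,0,0,0,4],
    [0,0,0,0,0,0,4],
    [0,0,0,0,0,0,0.8],
    [0,0,0,0,0,0,0.8],
    [0,0,0,0,0,0,0.8],
    [0,0,0,0,0,0,0.8],
    [0,0,0,0,0,0,0.8],
    [0,0,-1,0,0,0,0.8],
    [0,0,-2.5,0,0,0,0.8],
    [0,0,-3,0,0,0,0.8],
    [0,0,-2.5,0,0,0,0.8],
    [0,0,0,0,0,0,0.8],
  ],
)

```text
time: 25.5
tcp_pos: [460.6, 285.3, 131.6]
orientation: [[0.782, -0.623, 0.006], [-0.623, -0.782, 0.003], [0.003, -0.005, -1.0]]
contact_force: [-0.2, 0.1, -0.8]
gripper_width: 12.1
gripper_force: 40.1
```

```bash
python3 g.py 469.5 -97.9 125 -13.5; python3 g.py 469.5 -97.9 125 141.5;python3 held.py 38
```

```text
t 25.5 yaw -38.5 -> -13.5 tcp [460.6 285.3 131.6] tilt [ 0.006  0.003 -1.   ] w 12.1 gf 40.1 q6 2.66 | turn z -0.437 then cm [ 9.82 37.05  0.66]
t 25.5 yaw -38.5 -> -38.5 tcp [460.6 285.3 131.6] tilt [ 0.006  0.003 -1.   ] w 12.1 gf 40.1 q6 2.66 | turn z -0.001 then cm [24.56 29.43  0.66]
top 16 [467.9 258.6  27.8  12.7  18.3] off [  7.4 -26.7] zmin [-39.81690137 -37.71690137]
side 272 [456.3 286.1  55.4  58.2  48.2] off [-4.3  0.8] zmin [-41.31690137 -39.81690137]
held 18
```

>>> apply_moves(
  moves=[
    [0,0,0,0,0,-0.109,0.8],
    [0,0,0,0,0,-0.109,0.8],
    [0,0,0,0,0,-0.109,0.8],
    [0,0,0,0,0,-0.109,0.8],
    [0.91,3.37,0,0,0,0,0.8],
    [0.91,3.37,0,0,0,0,0.8],
    [0.91,3.37,0,0,0,0,0.8],
    [0.91,3.37,0,0,0,0,0.8],
    [0.91,3.37,0,0,0,0,0.8],
    [0.91,3.37,0,0,0,0,0.8],
    [0.91,3.37,0,0,0,0,0.8],
    [0.91,3.37,0,0,0,0,0.8],
    [0.91,3.37,0,0,0,0,0.8],
    [0.91,3.37,0,0,0,0,0.8],
    [0.91,3.37,0,0,0,0,0.8],
    [0,0,0,0,0,0,0.8],
    [0,0,0,0,0,0,0.8],
  ],
)

```text
time: 27.3
tcp_pos: [468.4, -99.4, 126.7]
orientation: [[0.972, -0.237, -0.003], [-0.237, -0.972, 0.001], [-0.003, -0.001, -1.0]]
contact_force: [0.1, 0.8, -1.0]
gripper_width: 12.7
gripper_force: 40.1
```

```bash
python3 g.py 471 -97.9 45 -13.5; python3 held.py 38
```

```text
t 27.3 yaw -13.7 -> -13.5 tcp [468.4 -99.4 126.7] tilt [-0.003  0.001 -1.   ] w 12.7 gf 40.1 q6 1.44 | turn z -0.003 then cm [ 0.22 -0.21  8.17]Traceback (most recent call last):
  File "held.py", line 6, in <module>
    Q=X[m]; r=cv2.minAreaRect(Q[:,:2].astype(np.float32)); print(n,len(Q),np.round(np.hstack(r),1),"off",(np.array(r[0])-p[:2]).round(1),"zmin",np.percentile(Q[:,2],[1,5]).round(1)-p[2])
                                                                                                                                                ~~~~~~~~~~~~~^^^^^^^^^^^^^^
    return _quantile_unchecked(
        a, q, axis, out, overwrite_input, method, keepdims, weights)
    return _ureduce(a,
                    func=_quantile_ureduce_func,
    ...<5 lines>...
                    overwrite_input=overwrite_input,
                    method=method)
    r = func(a, **kwargs)
    result = _quantile(arr,
                       quantiles=q,
    ...<2 lines>...
                       out=out,
                       weights=wgt)
    slices_having_nans = np.isnan(arr[-1, ...])
                                  ~~~^^^^^^^^^
IndexError: index -1 is out of bounds for axis 0 with size 0
```

>>> apply_moves(
  moves=[
    [0.22,-0.21,2,0,0,0,0.8],
    [0,0,2.2,0,0,0,0.8],
    [0,0,1.8,0,0,0,0.8],
    [0,0,1.1,0,0,0,0.8],
    [0,0,0.6,0,0,0,0.8],
    [0,0,0.4,0,0,0,0.8],
    [0,0,0,0,0,0,0.8],
    [0,0,0,0,0,0,0.8],
  ],
)

```text
time: 28.15
tcp_pos: [472.4, -97.9, 47.4]
orientation: [[0.972, -0.235, 0.001], [-0.235, -0.972, -0.0], [0.001, 0.0, -1.0]]
contact_force: [-0.1, 0.1, -0.7]
gripper_width: 12.0
gripper_force: 40.1
```

>>> apply_moves(
  moves=[
    [0,0,0.3,0,0,0,0.8],
    [0,0,0,0,0,0,0.8],
    [0,0,0,0,0,0,1.8],
    [0,0,0,0,0,0,3],
    [0,0,0,0,0,0,4],
    [0,0,0,0,0,0,4],
    [0,0,-1,0,0,0,4],
    [0,0,-2,0,0,0,4],
    [0,0,-2.5,0,0,0,4],
    [0,0,-2.5,0,0,0,4],
    [0,0,0,0,0,0,4],
  ],
)

```text
time: 29.25
tcp_pos: [474.0, -98.6, 127.5]
orientation: [[0.972, -0.235, 0.007], [-0.235, -0.972, -0.003], [0.007, 0.001, -1.0]]
contact_force: [0.2, 1.1, -0.7]
gripper_width: 40.0
gripper_force: 0.0
```

```bash
python3 g.py 623 2 115 104.4
```

```text
t 29.2 yaw -13.6 -> 104.4 tcp [474.  -98.6 127.5] tilt [ 0.007 -0.003 -1.   ] w 40.0 gf 0.0 q6 1.44 | turn z -2.059 then cm [ 6.03 16.93  1.25]
```

>>> apply_moves(
  moves=[
    [0,0,0,0,0,-0.147,4],
    [0,0,0,0,0,-0.147,4],
    [0,0,0,0,0,-0.147,4],
    [0,0,0,0,0,-0.147,4],
    [0,0,0,0,0,-0.147,4],
    [0,0,0,0,0,-0.147,4],
    [0,0,0,0,0,-0.147,4],
    [0,0,0,0,0,-0.147,4],
    [0,0,0,0,0,-0.147,4],
    [0,0,0,0,0,-0.147,4],
    [0,0,0,0,0,-0.147,4],
    [0,0,0,0,0,-0.147,4],
    [0,0,0,0,0,-0.147,4],
    [0,0,0,0,0,-0.147,4],
    [1.2,3.39,0.2,0,0,0,4],
    [1.2,3.39,0.2,0,0,0,4],
    [1.2,3.39,0.2,0,0,0,4],
    [1.2,3.39,0.2,0,0,0,4],
    [1.2,3.39,0.2,0,0,0,4],
    [0,0,0,0,0,0,4],
  ],
)

```text
time: 31.25
tcp_pos: [623.7, 4.8, 112.7]
orientation: [[-0.25, 0.968, 0.001], [0.968, 0.25, 0.001], [0.0, 0.001, -1.0]]
contact_force: [1.0, -1.1, -0.2]
gripper_width: 39.6
gripper_force: 0.0
```

```bash
python3 g.py 623 2 53 104.4
python3 - <<'E'
from m import *
for n in ("top","side"):
    p=vision.grab_frame(n); X=pts(p)
    print(n,strap(X,(470,-98,51),45),cv2.minAreaRect(X[(np.hypot(X[...,0]-470,X[...,1]+98)<45)&(X[...,2]>18)&(X[...,2]<35)][:,:2].astype(np.float32)),blue(p,X,D["square_dish"])[0])
    print(strap(X,C["square_large"]))
E
```

```text
t 31.2 yaw 104.5 -> 104.4 tcp [623.7   4.8 112.7] tilt [ 0.001  0.001 -1.   ] w 39.6 gf 0.0 q6 -0.37 | turn z 0.002 then cm [-0.25 -0.13  5.97]
top ([470.8, -99.0], np.float64(169.3), np.float64(46.0), np.float64(15.0), 59, np.float64(50.5)) ((465.7107238769531, -98.72067260742188), (52.23468017578125, 61.19690704345703), 76.75414276123047) ((472.9134521484375, -84.1848373413086), (135.8263397216797, 109.25379943847656), 76.72795104980469)
None
side ([469.2, -99.2], np.float64(165.7), np.float64(43.0), np.float64(17.0), 98, np.float64(48.3)) ((469.07452392578125, -98.03546142578125), (55.31663131713867, 53.42024230957031), 77.57009887695312) ((469.380126953125, -99.02103424072266), (116.9893569946289, 109.88225555419922), 76.45714569091797)
([622.6, -0.5], np.float64(104.5), np.float64(73.0), np.float64(15.0), 128, np.float64(59.1))
```

Small square is in the dish, centred at (470,-98.5), strap at z ≈ 50. Now the large square one.

>>> apply_moves(
  moves=[
    [-0.3,-0.1,2,0,0,0,4],
    [0,0,2,0,0,0,4],
    [0,0,1.2,0,0,0,4],
    [0,0,0.7,0,0,0,4],
    [0,0,0,0,0,0,4],
    [0,0,0,0,0,0,0.8],
    [0,0,0,0,0,0,0.8],
    [0,0,0,0,0,0,0.8],
    [0,0,0,0,0,0,0.8],
    [0,0,0,0,0,0,0.8],
  ],
)

```text
time: 32.35
tcp_pos: [622.2, -1.0, 55.9]
orientation: [[-0.248, 0.969, 0.003], [0.969, 0.248, -0.0], [-0.001, 0.003, -1.0]]
contact_force: [1.3, 0.2, 4.6]
gripper_width: 12.3
gripper_force: 41.0
```

```bash
python3 g.py 470 -98.5 150 76.6
```

```text
t 32.4 yaw 104.3 -> 76.6 tcp [622.2  -1.   55.9] tilt [ 0.003 -0.    -1.   ] w 12.3 gf 41.0 q6 -0.37 | turn z 0.484 then cm [-13.01 -12.54  -9.41]
```

>>> apply_moves(
  moves=[
    [0,0,0,0,0,0,3],
    [0,0,0,0,0,0,3],
    [0,0,0.2,0,0,0,3],
    [0,0,0,0,0,0,3],
    [0,0,0,0,0,0,3],
  ],
)

```text
time: 32.85
tcp_pos: [620.9, -0.9, 52.5]
orientation: [[-0.248, 0.969, -0.001], [0.969, 0.248, -0.0], [0.0, -0.001, -1.0]]
contact_force: [-0.4, -0.4, -0.8]
gripper_width: 30.0
gripper_force: 0.0
```

>>> apply_moves(
  moves=[
    [0,0,0,0,0,0,0.8],
    [0,0,0,0,0,0,0.8],
    [0,0,0,0,0,0,0.8],
    [0,0,0,0,0,0,0.8],
    [0,0,0,0,0,0,0.8],
  ],
)

```text
time: 33.35
tcp_pos: [621.2, -1.0, 53.0]
orientation: [[-0.248, 0.969, 0.0], [0.969, 0.248, -0.0], [-0.0, 0.0, -1.0]]
contact_force: [1.0, 0.5, 0.0]
gripper_width: 12.3
gripper_force: 40.6
```

>>> apply_moves(
  moves=[
    [0,0,-1.2,0,0,0,0.8],
    [0,0,-2.5,0,0,0,0.8],
    [0,0,-3,0,0,0,0.8],
    [0,0,-3,0,0,0,0.8],
    [0,0,0,0,0,0.121,0.8],
    [0,0,0,0,0,0.121,0.8],
    [0,0,0,0,0,0.121,0.8],
    [0,0,0,0,0,0.121,0.8],
    [-2.58,-2.5,0,0,0,0,0.8],
    [-2.58,-2.5,0,0,0,0,0.8],
    [-2.58,-2.5,0,0,0,0,0.8],
    [-2.58,-2.5,0,0,0,0,0.8],
    [-2.58,-2.5,0,0,0,0,0.8],
    [0,0,0,0,0,0,0.8],
    [0,0,0,0,0,0,0.8],
  ],
)

```text
time: 34.85
tcp_pos: [469.7, -97.9, 150.9]
orientation: [[0.233, 0.972, 0.001], [0.972, -0.233, -0.0], [-0.0, 0.002, -1.0]]
contact_force: [-0.2, -0.7, -1.4]
gripper_width: 12.2
gripper_force: 40.5
```

```bash
sed -i 's/    Q=X\[m\];/    Q=X[m]\n    if len(Q)<5: continue\n   /' held.py; python3 g.py 470 -98.5 60 76.6; python3 held.py 53
```

```text
t 34.9 yaw 76.5 -> 76.6 tcp [469.7 -97.9 150.9] tilt [ 0.001 -0.    -1.   ] w 12.2 gf 40.5 q6 -0.13 | turn z -0.001 then cm [-0.05  0.04  9.09]
top 7 [476.4 -69.8  79.1  20.3   3.2] off [ 6.7 28.1] zmin [-31.46656542 -31.26656542]
side 543 [472.2 -95.3  83.8  78.7  75.5] off [2.5 2.6] zmin [-55.46656542 -52.86656542]
held 23
```

>>> apply_moves(
  moves=[
    [-0.2,-0.1,2,0,0,0,0.8],
    [0,0,2,0,0,0,0.8],
    [0,0,2,0,0,0,0.8],
    [0,0,1.5,0,0,0,0.8],
    [0,0,0.8,0,0,0,0.8],
    [0,0,0.4,0,0,0,0.8],
    [0,0,0.3,0,0,0,0.8],
    [0,0,0,0,0,0,0.8],
    [0,0,0,0,0,0,0.8],
  ],
)

```text
time: 35.85
tcp_pos: [468.7, -99.3, 60.4]
orientation: [[0.232, 0.973, 0.001], [0.973, -0.232, -0.0], [-0.0, 0.001, -1.0]]
contact_force: [0.6, -0.2, -1.2]
gripper_width: 12.2
gripper_force: 40.4
```

>>> apply_moves(
  moves=[
    [0,0,0.15,0,0,0,0.8],
    [0,0,0,0,0,0,0.8],
    [0,0,0,0,0,0,1.8],
    [0,0,0,0,0,0,3],
    [0,0,0,0,0,0,4],
    [0,0,0,0,0,0,4],
    [0,0,-1,0,0,0,4],
    [0,0,-2,0,0,0,4],
    [0,0,-3,0,0,0,4],
    [0,0,-3,0,0,0,4],
    [-3,1,-1,0,0,0,4],
    [-4,1,0,0,0,0,4],
    [-4,1,0,0,0,0,4],
    [-4,1,0,0,0,0,4],
    [-4,1,0,0,0,0,4],
    [-4,1,0,0,0,0,4],
    [0,0,0,0,0,0,4],
  ],
)

```text
time: 37.55
tcp_pos: [472.9, -341.7, 158.9]
orientation: [[0.236, 0.972, 0.001], [0.972, -0.236, -0.003], [-0.002, 0.002, -1.0]]
contact_force: [0.1, 0.4, 0.9]
gripper_width: 40.0
gripper_force: 0.0
```

Run:
```python
from m import *
for n in ("top","side"):
    p=vision.grab_frame(n); X=pts(p)
    print(n,strap(X,(470,-98,66),55),strap(X,(648,191,81),60))
    q=p["frame"]; q=q[200:340,250:430] if n=="top" else q[130:330,200:440]
    cv2.imwrite(f"pics/{n}4.png",cv2.resize(q,(720,560)))
```

```text
top ([471.9, -97.4], np.float64(77.0), np.float64(75.0), np.float64(16.0), 101, np.float64(65.6)) ([648.6, 190.2], np.float64(23.30000000000001), np.float64(97.0), np.float64(18.0), 133, np.float64(80.2))
side None ([646.7, 189.3], np.float64(23.19999999999999), np.float64(90.0), np.float64(23.0), 146, np.float64(78.5))
```

View pics/side4.png

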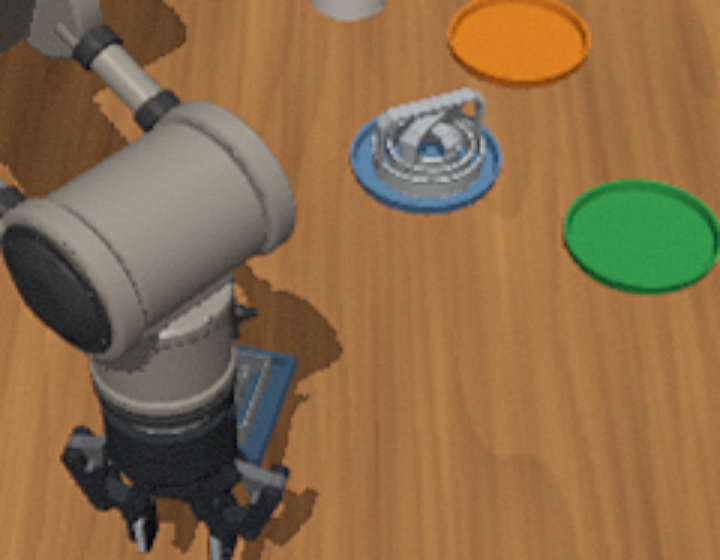

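View pics/top4.png

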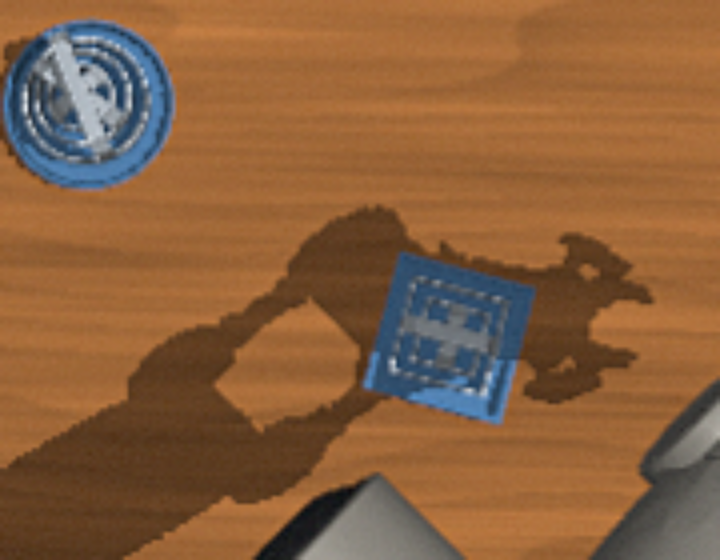

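The top view shows the three round cutters nested in the round dish at (88,105) and the two square ones nested in the square dish at (450,338). The outer straps are at z ≈ 80 and 66 mm, so both stacks sit flat, and the arm is clear.

```bash
python3 -c "
from workcell import sign_off
print(sign_off())"
```

```text
the job is handed in; nothing more can be done
None
```

I nested the three round cutters in the blue round dish and the two square ones in the square dish, smallest first, flat and handles up; the job was handed in at about 38 s of the 120 s allowed, and no verdict came back.

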